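# Slide the cake smoother under its sprung clip

### The job

Put the square-ended cake smoother away in its wooden holder: slide the front edge of its plate under the sprung steel clip, so that the plate itself lifts the clip, until the plate is fully home against the stop and straight in the holder, then let go and move clear. Leave the round-ended smoother where it lies.

Things in the scene. Friction and masses are not known exactly. Their poses are not given: they have to be found in the camera images.
- square_grip (a point): Centre of the grip of the square-ended cake smoother: white plastic plate 160 x 80 x 6 mm (x, y, z), 150 g, flat on the bench; on it an upright grip block 64 x 20 x 44 mm. The point is 28 mm above the plate's underside, on its centre line, 35 mm behind its middle; +x points to the straight front edge, 115 mm ahead; the front 77 mm of plate is bare. Overall height 50 mm.
- round_grip (a point): Centre of the grip of the other smoother: same white plastic, length, width, thickness and grip, but the front end of its plate is a half circle. It stays where it lies.
- stop (a point): Middle of the stop bar's near face, level with the base top, in the fixed holder: plywood base 260 x 130 x 10 mm reaching 215 mm before this point. +x is the way to slide, z up. No side guides. Dark wooden stop bar 10 mm high, steel clip over it. Smoother home: plate flat on the base, front edge at this point, so its grip centre is 115 mm before and 28 mm above it.
- clip (a joint): Angle of the holder's sprung clip, a steel flap 90 mm wide, hinged beyond the stop: 0 shut, grows as it lifts, about 0.08 with the plate under it. Shut, its lip is 45 mm before the stop and 1 mm above the base; a flare rises from the lip to a mouth edge 71 mm before the stop, 14 mm above the base. Lip presses with about 2 N; pushing the plate in takes up to 15 N.
Things that resemble listed ones, but are neither listed nor needed, are in the scene too. What is shaped like the part that bears square_grip but green or yellow is not meant.

How it is judged:
By the outcome, as a careful person would: the job done as asked, in the order asked, and still so for the second after the job is handed in, with the robot touching nothing.
It also fails if it takes over 38 s, if anything falls off the work surface, if the arm or the gripper's body presses on something with over 40 N, if the wrist force passes 120 N, or if a joint passes its speed limit or range.

### The arm

A 6-joint arm with a two-finger parallel gripper is mounted at the origin on the work surface. World frame = base frame: x ahead of the robot, y to its left, z up, the work surface at z = 0. Lengths are in m, angles in rad, forces in N, time in s.
With the tool pointing down it reaches from about 0.35 to 0.8 m from the base axis. Payload 7.3 kg.
Tool frame: the origin (TCP) lies at the very end of the fingers, on their centre line; the grasp point (between the pads) lies 19 mm behind it (manip.hold_point_z is the distance from the TCP to the grasp point, in m); z points along the fingers, y is the direction in which the jaws open and shut (so a half turn about z gives the same grasp; the last joint's range is limited). The gripper opens to 85 mm and grips with 20 to 120 N. Pads are 22 mm wide; open, the fingers measure 114 mm over their backs; the gripper's body (76 mm by 85 mm) begins 54 mm behind the grasp point. The pads swing forward as they close: fully open they stand 13 mm farther back than shut.
Start: joints at [1.194, 0.342, 1.524, -0, 1.275, -0.146], TCP at [0.12, 0.511, 0.231] pointing down, gripper open.
Joint ranges: [-2.53, 2.53], [-0.77, 2.02], [0.04, 2.7], [-1, 4.14], [0.28, 2.66], [-3.11, 3.11]. Speed limits (rad/s): [2.57, 2.57, 3.14, 3.14, 3.14, 3.14].

### API

Orientations are given as [roll, pitch, yaw] about the fixed x, y, z axes, in that order (R = Rz(yaw) Ry(pitch) Rx(roll)).
In Python, from cell import status, eyes, manip gives the robot as it stands.
- The arm moves only by the tool step_arm, never from a script. Its arguments are lists of equal length, an entry for each row: "translation": the shift along the tool's x, y, z in mm, a list of three; "twist": the turn, a rotation vector about the tool's x, y, z in rad, a list of three. In form: {"translation": [[tx, ty, tz], ...], "twist": [[ax, ay, az], ...]}. A call has 1 to 5 rows; each row shifts and turns the commanded pose from where the row before left it, along the tool's axes as they then stand; what a row does not reach is not made up. A row lasts 1/8 s, in which the tool goes at most 62.5 mm and 10.7 degrees, less where a joint would pass 70% of its speed; a pose out of reach is approached as far as the arm can. A call is refused whole if a number of a shift passes 62.5 or a number of a turn 0.188, either way. A call with a gripper value outside its range is refused whole. "claw" is the closure in counts, from 0 (fully open) to 255 (shut), set as the call begins (left out, the last holds). The fingers move at their own pace and stop on an object; "squeeze" is the grip in N (left out, the last holds). Time passes only in rows, so rows that do not move let the fingers close. It gives the time, the measured TCP pose, the force and the opening at its end, in the units of the state.
- status.state(): the state, without advancing time (a new reading comes with each control period).
- eyes.read_camera(name): name is "side" or "top"; returns (picture, depth): 400x640x3 uint8, blue, green, red; 400x640 float32, m along the optical axis (not along the pixel's ray), 0 where there is no reading.
- eyes.get_calibration(name): a dict with "mtx" (3x3 intrinsics, pixels), "dist_coeffs" ([k1, k2, p1, p2, k3] as OpenCV has them; the pictures are not rectified), "R" (3x3) and "t" (3): a world point X has camera coordinates R X + t. Camera axes: x right, y down, z forward; pixel columns grow to the right and rows downward; lengths in m; the calibration is good to about 2 mm. A picture is of the moment at which its call begins. get_calibration takes no time and is no camera call.
- manip.close_job(): hands the job in, once; it reports no verdict.
The state is a dict: "time_s": time; "q": joint angles; "joint_vel": joint speeds; "joint_efforts": joint torques, N m; "ee_pos": TCP position; "tcp_rot": TCP orientation; "ft_force": force on the tool from outside, world axes, zero at the start; "ft_torque": the same for the moment, N m; "gripper_width": finger opening in m.
Only numpy, scipy, OpenCV 4.12 (cv2) and the standard library are available. Lean on these libraries where they do the work, as an engineer would, in place of code of your own. Each camera call takes 0.05 s, during which the arm holds its last target.

## Working session

There is one attempt and no reset: what is moved stays moved. The work goes in short steps, Python scripts to look and compute and a tool call to move; the robot and the scene stay as the last step left them, time stands still between calls to the robot, and variables do not carry over. Pictures are saved under pics/ and viewed, and the job is handed in when it is done.

Besides the shell and the picture viewer there is one more tool, called after "Call:" in YAML: its name, and indented under it one key for each argument. step_arm: Moves the arm, as the interface text tells. Its arguments: {"type":"object","properties":{"translation":{"type":"array"},"twist":{"type":"array"},"claw":{"type":"number"},"squeeze":{"type":"number"}},"required":["translation","twist"]}

```bash
mkdir -p pics; ls
python3 - <<'E'
from cell import status, eyes, manip
import cv2,numpy as np
for n in ("top","side"):
    p,d=eyes.read_camera(n); np.savez(f"{n}0.npz",p=p,d=d); cv2.imwrite(f"pics/{n}0.png",p)
    c=eyes.get_calibration(n); print(n,c)
print(status.state(), manip.hold_point_z)
E
```

```text
pics
top {'mtx': array([[372.37246308,   0.        , 317.34602914],
       [  0.        , 372.37246308, 200.08398738],
       [  0.        ,   0.        ,   1.        ]]), 'dist_coeffs': array([-0.0675496,  0.       ,  0.       ,  0.       ,  0.       ]), 'R': array([[-4.12335333e-03, -9.99512314e-01,  3.09537007e-02],
       [-9.86518169e-01, -9.98257657e-04, -1.63648729e-01],
       [ 1.63599820e-01, -3.12111697e-02, -9.86032942e-01]]), 't': array([-0.02119611,  0.61079929,  0.71784855])}
side {'mtx': array([[464.43208312,   0.        , 314.76807608],
       [  0.        , 464.43208312, 198.57170109],
       [  0.        ,   0.        ,   1.        ]]), 'dist_coeffs': array([-0.1312343,  0.       ,  0.       ,  0.       ,  0.       ]), 'R': array([[ 0.97831711, -0.205984  , -0.02159209],
       [-0.13386215, -0.54931429, -0.82482406],
       [ 0.15803971,  0.80982986, -0.56497704]]), 't': array([-0.57233656,  0.12172487,  1.09119486])}
{'time_s': 0.1, 'q': array([ 1.19399632e+00,  3.42650275e-01,  1.52493085e+00,  5.99876102e-06,
        1.27540393e+00, -1.45988678e-01]), 'joint_vel': array([-0.00020981, -0.00312607, -0.00361906, -0.00099404, -0.00087368,
        0.00050258]), 'joint_efforts': array([ 2.00732917e-03, -4.34449911e+01, -2.46490395e+01, -1.74270135e-04,
        4.83248543e-03, -5.67005472e-06]), 'ee_pos': array([0.11993885, 0.51074375, 0.23069363]), 'tcp_rot': array([-3.14021590e+00, -2.08228486e-04,  2.91077943e+00]), 'ft_force': array([0.49677679, 0.44645806, 0.51904249]), 'ft_torque': array([ 0.00873543,  0.00055562, -0.0115571 ]), 'gripper_width': 0.0852986424018697} 0.0187
```

View pics/top0.png

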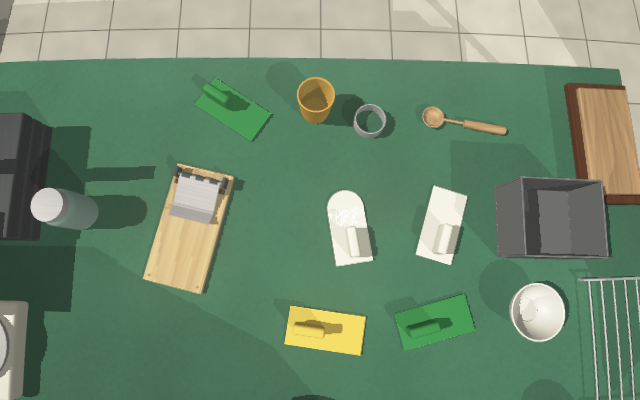

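View pics/side0.png

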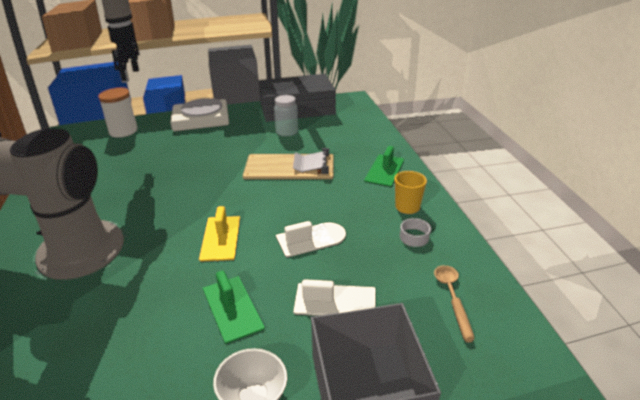

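Candidates in the top view are white (442,225), white (350,228), green (232,110), green (435,322) and yellow (326,330). The white one at (442,225) fits, since it is white with a straight front edge. The one at (350,228) has a half-circle end. I'll confirm with enlarged crops.

```bash
cat > h.py <<'E'
import numpy as np,cv2
from cell import eyes
def ray(n,uv):
    c=eyes.get_calibration(n); uv=np.asarray(uv,float).reshape(-1,1,2)
    x=cv2.undistortPoints(uv,c["mtx"],c["dist_coeffs"]).reshape(-1,2)
    d=np.c_[x,np.ones(len(x))]@c["R"]; o=-c["R"].T@c["t"]
    return o,d
def plane(n,uv,z):
    o,d=ray(n,uv); return o+d*((z-o[2])/d[:,2])[:,None]
def tri(uvt,uvs):
    o1,d1=ray("top",uvt);o2,d2=ray("side",uvs);out=[]
    for a,b in zip(d1,d2):
        a=a/np.linalg.norm(a);b=b/np.linalg.norm(b)
        s=np.linalg.lstsq(np.c_[a,-b],o2-o1,rcond=None)[0]
        p,q=o1+s[0]*a,o2+s[1]*b; out.append(np.r_[(p+q)/2,np.linalg.norm(p-q)])
    return np.array(out)
def proj(n,X):
    c=eyes.get_calibration(n)
    return cv2.projectPoints(np.asarray(X,float).reshape(-1,1,3),cv2.Rodrigues(c["R"])[0],c["t"],c["mtx"],c["dist_coeffs"])[0].reshape(-1,2)
E
python3 - <<'E'
import numpy as np,cv2
t=np.load("top0.npz")["p"];s=np.load("side0.npz")["p"]
def crop(p,x,y,w,h,k,f): cv2.imwrite(f,cv2.resize(p[y:y+h,x:x+w],None,fx=k,fy=k,interpolation=cv2.INTER_CUBIC))
crop(t,400,175,80,100,6,"pics/c1.png"); crop(t,135,155,110,145,4,"pics/c2.png")
crop(s,285,270,100,55,8,"pics/c3.png"); crop(s,235,140,110,50,7,"pics/c4.png")
E
```

```text
(no output)
```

View pics/c1.png

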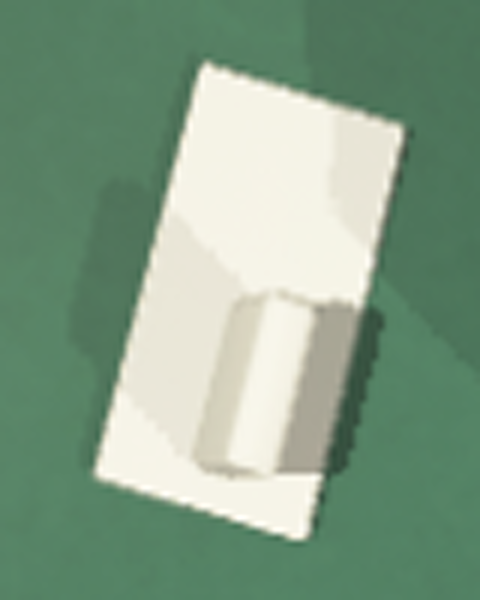

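View pics/c2.png

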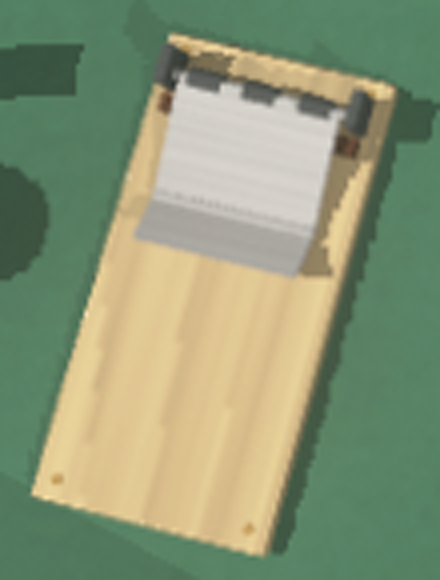

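View pics/c3.png

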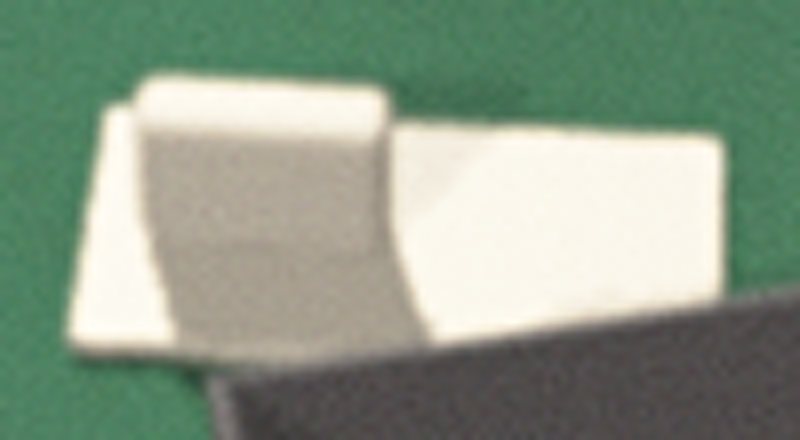

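View pics/c4.png

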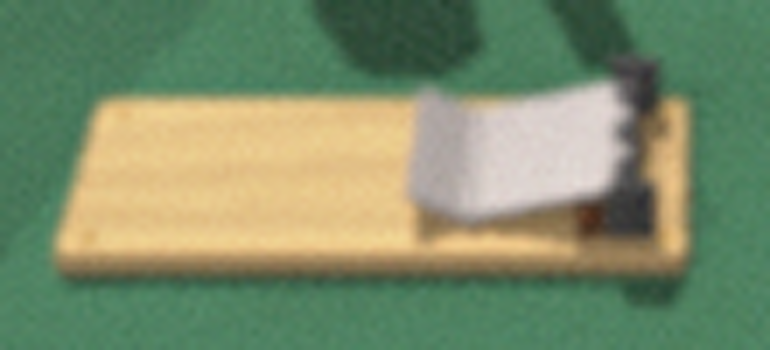

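The crop confirms it: the smoother at (442,225) has a straight front edge, with corners at about (434,185) and (467,196), and the grip is near the rear. The holder is at (190,228), with the clip mouth edge at about (158,215) to (209,223). Next I'll measure both by edge fits.

```bash
cat >> h.py <<'E'
def quad(mask,eps=0.03):
    cs=cv2.findContours(mask.astype(np.uint8),cv2.RETR_EXTERNAL,cv2.CHAIN_APPROX_NONE)[0]
    c=max(cs,key=cv2.contourArea); h=cv2.convexHull(c)
    a=cv2.approxPolyDP(h,eps*cv2.arcLength(h,True),True).reshape(-1,2).astype(float)
    pts=c.reshape(-1,2).astype(float); L=[]
    for i in range(len(a)):
        p,q=a[i],a[(i+1)%len(a)]; u=(q-p)/np.linalg.norm(q-p); n=np.array([-u[1],u[0]])
        s=(pts-p)@u/np.linalg.norm(q-p); e=abs((pts-p)@n)
        w=pts[(s>.1)&(s<.9)&(e<2)]
        f=cv2.fitLine(w.astype(np.float32),cv2.DIST_HUBER,0,.01,.01).ravel(); 
        m=np.array([-f[1],f[0]]); ctr=a.mean(0)
        if (f[2:]-ctr)@m<0:m=-m
        L.append(np.r_[m,m@f[2:]+0.5])   # half a pixel outwards
    return a,np.array([np.linalg.solve([L[i-1][:2],L[i][:2]],[L[i-1][2],L[i][2]]) for i in range(len(a))])
def rep(P):
    for i in range(len(P)):
        e=P[(i+1)%len(P)]-P[i]; print(P[i].round(4),"len",np.linalg.norm(e).round(4),"ang",np.arctan2(e[1],e[0]).round(4))
    print("ctr",P.mean(0).round(4))
E
python3 - <<'E'
from h import *
t=np.load("top0.npz");s=np.load("side0.npz")
p=t["p"]; hsv=cv2.cvtColor(p,cv2.COLOR_BGR2HSV)
m=np.zeros(p.shape[:2],bool); m[175:275,405:480]=1
w=m&(p[...,2]>120)
a,q=quad(w); print(a,q); rep(plane("top",q,0.006))
m=np.zeros(p.shape[:2],bool); m[155:300,135:245]=1
H=hsv
w=m&(p[...,2]>120)
a,q=quad(w,0.04); print(a,q); rep(plane("top",q,0.010))
sp=s["p"];m=np.zeros(p.shape[:2],bool); m[145:184,240:336]=1
w=m&(sp[...,2]>120)
a,q=quad(w,0.02); print(a,q); rep(plane("side",q,0.010))
def cp(c,x,y,k): return (np.array(c)+.5)/k-.5+[x,y]
# smoother grip top corners, top view & side view (crop clicks)
print("grip",tri(cp([[275,292],[318,308],[228,463],[272,475]],400,175,6),cp([[388,90],[386,138],[145,76],[140,130]],285,270,8)).round(4))
print("plate",tri(cp([[205,63],[95,477],[307,540]],400,175,6),cp([[722,135],[105,105],[70,345]],285,270,8)).round(4))
print("base near corners, far right",tri(cp([[35,493],[268,553],[170,36],[395,88]],135,155,4),cp([[100,98],[58,252],[688,98],[688,250]],235,140,7)).round(4))
print("mouth L,R",tri(cp([[135,238],[297,275]],135,155,4),cp([[430,90],[410,198]],235,140,7)).round(4))
E
```

```text
[[434. 185.]
 [466. 195.]
 [451. 264.]
 [415. 254.]] [[432.9063  184.26334]
 [467.71185 195.28348]
 [450.19687 265.20413]
 [414.41855 254.45863]]
[ 0.6543 -0.2825  0.006 ] len 0.0826 ang -1.877
[ 0.6294 -0.3612  0.006 ] len 0.1621 ang 2.8296
[ 0.4752 -0.3115  0.006 ] len 0.0818 ang 1.274
[ 0.4991 -0.2332  0.006 ] len 0.1628 ang -0.3072
ctr [ 0.5645 -0.2971  0.006 ]
[[177. 163.]
 [233. 177.]
 [201. 293.]
 [143. 278.]] [[176.76549 162.60622]
 [234.06873 175.55504]
 [200.96997 294.4426 ]
 [141.35887 279.00876]]
[0.7011 0.2868 0.01  ] len 0.1312 ang -1.7959
[0.6718 0.1589 0.01  ] len 0.2618 ang 2.9034
[0.4174 0.2207 0.01  ] len 0.1316 ang 1.3328
[0.4484 0.3486 0.01  ] len 0.2601 ang -0.2396
ctr [0.5597 0.2537 0.01  ]
[[333. 155.]
 [329. 178.]
 [242. 176.]
 [249. 154.]] [[335.38327 152.79713]
 [330.0664  177.26253]
 [240.59406 178.51007]
 [248.55122 152.40794]]
[0.7116 0.2908 0.01  ] len 0.1443 ang -1.9199
[0.6622 0.1552 0.01  ] len 0.2552 ang 2.9243
[0.4131 0.2102 0.01  ] len 0.1543 ang 1.3346
[0.4492 0.3602 0.01  ] len 0.2715 ang -0.2588
ctr [0.559  0.2541 0.01  ]
grip [[ 5.623e-01 -2.888e-01  5.070e-02  3.000e-04]
 [ 5.574e-01 -3.042e-01  5.010e-02  1.600e-03]
 [ 5.041e-01 -2.692e-01  4.990e-02  1.300e-03]
 [ 4.998e-01 -2.853e-01  4.770e-02  1.100e-03]]
plate [[ 6.526e-01 -2.835e-01  8.600e-03  1.300e-03]
 [ 4.994e-01 -2.349e-01  7.900e-03  1.000e-03]
 [ 4.762e-01 -3.130e-01  5.400e-03  6.000e-04]]
base near corners, far right [[4.501e-01 3.421e-01 1.540e-02 2.000e-03]
 [4.208e-01 2.184e-01 1.380e-02 3.000e-04]
 [7.004e-01 2.854e-01 1.110e-02 3.700e-03]
 [6.702e-01 1.598e-01 1.230e-02 2.600e-03]]
mouth L,R [[5.866e-01 2.918e-01 2.710e-02 4.600e-03]
 [5.652e-01 2.055e-01 2.590e-02 4.000e-04]]
```

```bash
cat >> h.py <<'E'
from scipy.spatial.transform import Rotation as Ro
def plan(wps,step=50.,rot=0.15,start=None):
    """wps: list of (x,y,z,yaw) world, tool down; prints rows in tool axes"""
    from cell import status
    s=status.state(); p=np.array(s["ee_pos"]); R=Ro.from_euler("xyz",s["tcp_rot"]).as_matrix()
    print("t",round(s["time_s"],2),"p",p.round(4),"rpy",np.round(s["tcp_rot"],4),"F",np.round(s["ft_force"],1),"w",round(s["gripper_width"],4))
    for x,y,z,yaw in wps:
        T=np.array([x,y,z]); RT=Ro.from_euler("xyz",[np.pi,0,yaw]).as_matrix()
        rv=Ro.from_matrix(R.T@RT).as_rotvec()
        d=(T-p)*1000; n=max(1,int(np.ceil(np.linalg.norm(d)/step)),int(np.ceil(np.linalg.norm(rv)/rot)))
        for i in range(n):
            print((R.T@d/n).round(1).tolist(),(rv/n).round(4).tolist())
            R=R@Ro.from_rotvec(rv/n).as_matrix()
        print("-- at",T); p=T
E
python3 - <<'E'
from h import *
for z in (0.05,0.1): print(z,plane("top",[[497,180],[497,257],[605,180]],z).round(3))
d=np.load("top0.npz")["d"]; print(d[182:184,500:640:20], d[225,435:520:6].round(3))
plan([(.35,.4,.2,2.911),(.5,.1,.2,2.88),(.531,-.2867,.12,2.835),(.531,-.2867,.012,2.835)])
E
```

```text
0.05 [[ 0.655 -0.409  0.05 ]
 [ 0.491 -0.396  0.05 ]
 [ 0.657 -0.667  0.05 ]]
0.1 [[ 0.644 -0.382  0.1  ]
 [ 0.491 -0.37   0.1  ]
 [ 0.646 -0.623  0.1  ]]
[[0.8405438  0.7266255  0.75866765 0.75436264 0.74662757 0.7309804
  0.812286  ]
 [0.83891255 0.72859526 0.7688671  0.76263005 0.75666726 0.73250526
  0.81302524]] [0.812 0.786 0.767 0.813 0.814 0.822 0.821 0.822 0.819 0.821 0.82  0.799
 0.772 0.75  0.728]
t 0.1 p [0.1199 0.5107 0.2307] rpy [-3.1402e+00 -2.0000e-04  2.9108e+00] F [0.5 0.4 0.5] w 0.0853
[-41.6, -9.2, 5.1] [-0.0002, -0.0, -0.0]
[-41.5, -9.2, 5.1] [-0.0002, -0.0, -0.0]
[-41.5, -9.2, 5.1] [-0.0002, -0.0, -0.0]
[-41.5, -9.2, 5.1] [-0.0002, -0.0, -0.0]
[-41.5, -9.2, 5.1] [-0.0002, -0.0, -0.0]
[-41.5, -9.2, 5.1] [-0.0002, -0.0, -0.0]
-- at [0.35 0.4  0.2 ]
[-30.7, -36.8, -0.0] [-0.0, -0.0, 0.0044]
[-30.8, -36.7, -0.0] [-0.0, -0.0, 0.0044]
[-31.0, -36.6, -0.0] [-0.0, -0.0, 0.0044]
[-31.1, -36.4, -0.0] [-0.0, -0.0, 0.0044]
[-31.3, -36.3, -0.0] [-0.0, -0.0, 0.0044]
[-31.5, -36.1, -0.0] [-0.0, -0.0, 0.0044]
[-31.6, -36.0, -0.0] [-0.0, -0.0, 0.0044]
-- at [0.5 0.1 0.2]
[-16.2, -45.7, 10.0] [-0.0, -0.0, 0.0056]
[-16.5, -45.6, 10.0] [-0.0, -0.0, 0.0056]
[-16.8, -45.5, 10.0] [-0.0, -0.0, 0.0056]
[-17.0, -45.4, 10.0] [-0.0, -0.0, 0.0056]
[-17.3, -45.3, 10.0] [-0.0, -0.0, 0.0056]
[-17.5, -45.2, 10.0] [-0.0, -0.0, 0.0056]
[-17.8, -45.1, 10.0] [-0.0, -0.0, 0.0056]
[-18.0, -45.0, 10.0] [-0.0, -0.0, 0.0056]
-- at [ 0.531  -0.2867  0.12  ]
[0.0, -0.0, 36.0] [0.0, 0.0, -0.0]
[0.0, -0.0, 36.0] [0.0, 0.0, -0.0]
[0.0, -0.0, 36.0] [0.0, 0.0, -0.0]
-- at [ 0.531  -0.2867  0.012 ]
```

Call:
step_arm:
  translation:
    - [-42,-9,5]
    - [-42,-9,5]
    - [-42,-9,5]
    - [-42,-9,5]
    - [-42,-9,5]
  twist:
    - [0,0,0]
    - [0,0,0]
    - [0,0,0]
    - [0,0,0]
    - [0,0,0]
  claw: 90

```text
time_s: 0.72
ee_pos: [0.3153, 0.4184, 0.2058]
tcp_rot: [-3.141, -0.0, 2.911]
ft_force: [0.4, 1.1, 0.2]
gripper_width: 0.0553
```

Call:
step_arm:
  translation:
    - [-41,-9,5]
    - [-31,-37,0]
    - [-31,-37,0]
    - [-31,-37,0]
    - [-31,-36,0]
  twist:
    - [0,0,0]
    - [0,0,0.004]
    - [0,0,0.004]
    - [0,0,0.004]
    - [0,0,0.004]

```text
time_s: 1.35
ee_pos: [0.4384, 0.2276, 0.201]
tcp_rot: [-3.141, -0.001, 2.895]
ft_force: [0.4, 0.2, 1.1]
gripper_width: 0.0553
```

Call:
step_arm:
  translation:
    - [-31,-36,0]
    - [-31,-36,0]
    - [-32,-36,0]
    - [-16,-46,10]
    - [-16,-46,10]
  twist:
    - [0,0,0.004]
    - [0,0,0.004]
    - [0,0,0.004]
    - [0,0,0.006]
    - [0,0,0.006]

```text
time_s: 1.98
ee_pos: [0.5094, 0.0025, 0.1807]
tcp_rot: [3.142, -0.0, 2.871]
ft_force: [0.5, 0.6, -0.6]
gripper_width: 0.0551
```

Call:
step_arm:
  translation:
    - [-17,-45,10]
    - [-17,-45,10]
    - [-17,-45,10]
    - [-18,-45,10]
    - [-18,-45,10]
  twist:
    - [0,0,0.006]
    - [0,0,0.006]
    - [0,0,0.006]
    - [0,0,0.006]
    - [0,0,0.006]

```text
time_s: 2.6
ee_pos: [0.53, -0.2378, 0.1305]
tcp_rot: [3.141, -0.001, 2.84]
ft_force: [0.8, -0.4, 0.3]
gripper_width: 0.0553
```

Run:
```python
from h import *
plan([(.531,-.2867,.12,2.835),(.531,-.2867,.012,2.835)])
```

```text
t 2.6 p [ 0.53   -0.2378  0.1305] rpy [ 3.1412e+00 -7.0000e-04  2.8404e+00] F [ 0.8 -0.4  0.3] w 0.0553
[-7.7, -23.2, 5.3] [0.0002, -0.0003, 0.0027]
[-7.8, -23.2, 5.3] [0.0002, -0.0003, 0.0027]
-- at [ 0.531  -0.2867  0.12  ]
[-0.0, -0.0, 36.0] [-0.0, -0.0, -0.0]
[-0.0, -0.0, 36.0] [-0.0, -0.0, -0.0]
[-0.0, -0.0, 36.0] [-0.0, -0.0, -0.0]
-- at [ 0.531  -0.2867  0.012 ]
```

Call:
step_arm:
  translation:
    - [-8,-23,5]
    - [-8,-23,5]
    - [0,0,30]
    - [0,0,0]
  twist:
    - [0,0,0.003]
    - [0,0,0.003]
    - [0,0,0]
    - [0,0,0]

```text
time_s: 3.1
ee_pos: [0.5306, -0.2838, 0.0893]
tcp_rot: [3.14, -0.005, 2.835]
ft_force: [-0.2, 0.3, 0.6]
gripper_width: 0.0556
```

Run:
```python
from h import *
plan([(.531,-.2867,.012,2.835)])
p,d=eyes.read_camera("side"); cv2.imwrite("pics/s1.png",cv2.resize(p[190:330,230:430],None,fx=4,fy=4))
p,d=eyes.read_camera("top"); cv2.imwrite("pics/t1.png",cv2.resize(p[130:290,380:520],None,fx=3.5,fy=3.5))
```

```text
t 3.1 p [ 0.5306 -0.2838  0.0893] rpy [ 3.1397 -0.0049  2.8352] F [-0.2  0.3  0.6] w 0.0556
[-0.8, -1.4, 38.6] [0.0009, -0.0024, 0.0001]
[-0.7, -1.4, 38.6] [0.0009, -0.0024, 0.0001]
-- at [ 0.531  -0.2867  0.012 ]
```

View pics/s1.png

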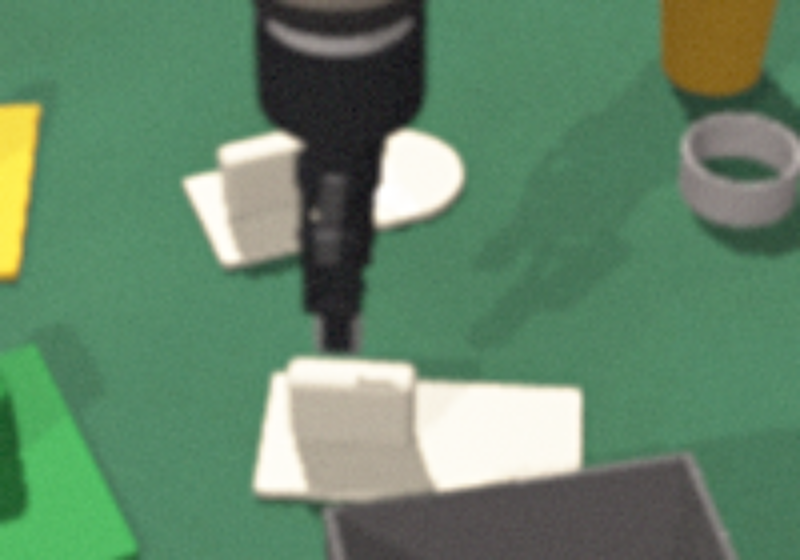

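The fingers are over the grip of the square-ended smoother, whose grip top is at about (350,375) in the crop. I'll descend and grip.

Call:
step_arm:
  translation:
    - [-1,-1,39]
    - [-1,-1,38]
    - [0,0,0]
    - [0,0,0]
  twist:
    - [0.001,-0.002,0]
    - [0.001,-0.002,0]
    - [0,0,0]
    - [0,0,0]

```text
time_s: 3.7
ee_pos: [0.5345, -0.288, 0.0164]
tcp_rot: [-3.139, 0.007, 2.835]
ft_force: [0.8, 0.0, 0.8]
gripper_width: 0.0552
```

Run:
```python
from h import *
plan([(.531,-.2867,.012,2.835)])
```

```text
t 3.7 p [ 0.5345 -0.288   0.0164] rpy [-3.1388  0.0069  2.8354] F [0.8 0.  0.8] w 0.0552
[3.7, 0.2, 4.4] [-0.0028, 0.0069, 0.0004]
-- at [ 0.531  -0.2867  0.012 ]
```

Call:
step_arm:
  translation:
    - [0,0,0]
    - [0,0,0]
  twist:
    - [0,0,0]
    - [0,0,0]

```text
time_s: 3.95
ee_pos: [0.5339, -0.2879, 0.0157]
tcp_rot: [-3.139, 0.006, 2.835]
ft_force: [0.3, -0.2, 0.1]
gripper_width: 0.0554
```

Run:
```python
from h import *
plan([(.531,-.2867,.012,2.835)])
```

```text
t 3.95 p [ 0.5339 -0.2879  0.0157] rpy [-3.139   0.0062  2.8349] F [ 0.3 -0.2  0.1] w 0.0554
[3.1, 0.3, 3.7] [-0.0026, 0.0062, -0.0001]
-- at [ 0.531  -0.2867  0.012 ]
```

Call:
step_arm:
  translation:
    - [2,0,3]
    - [0,0,0]
    - [0,0,0]
  twist:
    - [-0.003,0.005,0]
    - [0,0,0]
    - [0,0,0]

```text
time_s: 4.32
ee_pos: [0.5312, -0.287, 0.0112]
tcp_rot: [3.14, -0.001, 2.835]
ft_force: [0.7, -0.2, -0.2]
gripper_width: 0.0552
```

Call:
step_arm:
  translation:
    - [0,0,0]
    - [0,0,0]
    - [0,0,0]
    - [0,0,0]
  twist:
    - [0,0,0]
    - [0,0,0]
    - [0,0,0]
    - [0,0,0]
  claw: 255
  squeeze: 90

```text
time_s: 4.82
ee_pos: [0.5315, -0.287, 0.0115]
tcp_rot: [3.141, -0.001, 2.835]
ft_force: [0.3, -0.3, 2.8]
gripper_width: 0.0192
```

Gripped at a width of 19.2 mm. Now I'll lift and carry.

Call:
step_arm:
  translation:
    - [0,0,-25]
    - [0,0,-40]
    - [0,0,-30]
    - [0,0,0]
  twist:
    - [0,0,0]
    - [0,0,0]
    - [0,0,0]
    - [0,0,0]

```text
time_s: 5.32
ee_pos: [0.5324, -0.2878, 0.1083]
tcp_rot: [-3.141, 0.003, 2.835]
ft_force: [-0.7, 0.1, -2.0]
gripper_width: 0.0188
```

Run:
```python
from h import *
plan([(.4431,.282,.105,2.9036)],step=48)
```

```text
t 5.33 p [ 0.5324 -0.2878  0.1083] rpy [-3.1413  0.0032  2.8348] F [-0.7  0.1 -2. ] w 0.0188
[19.8, 39.7, 0.2] [-0.0, 0.0002, -0.0053]
[19.6, 39.8, 0.2] [-0.0, 0.0002, -0.0053]
[19.4, 39.9, 0.2] [-0.0, 0.0002, -0.0053]
[19.2, 40.0, 0.2] [-0.0, 0.0002, -0.0053]
[18.9, 40.1, 0.2] [-0.0, 0.0002, -0.0053]
[18.7, 40.2, 0.2] [-0.0, 0.0002, -0.0053]
[18.5, 40.3, 0.2] [-0.0, 0.0002, -0.0053]
[18.3, 40.4, 0.2] [-0.0, 0.0002, -0.0053]
[18.1, 40.5, 0.2] [-0.0, 0.0002, -0.0053]
[17.9, 40.6, 0.2] [-0.0, 0.0002, -0.0053]
[17.7, 40.7, 0.2] [-0.0, 0.0002, -0.0053]
[17.4, 40.8, 0.2] [-0.0, 0.0002, -0.0053]
[17.2, 40.9, 0.2] [-0.0, 0.0002, -0.0053]
-- at [0.4431 0.282  0.105 ]
```

Call:
step_arm:
  translation:
    - [20,40,0]
    - [20,40,0]
    - [19,40,0]
    - [19,40,0]
    - [19,40,0]
  twist:
    - [0,0,-0.005]
    - [0,0,-0.005]
    - [0,0,-0.005]
    - [0,0,-0.005]
    - [0,0,-0.005]

```text
time_s: 5.95
ee_pos: [0.4957, -0.0658, 0.1049]
tcp_rot: [3.14, -0.004, 2.86]
ft_force: [1.1, 0.4, -1.8]
gripper_width: 0.0192
```

Call:
step_arm:
  translation:
    - [19,40,0]
    - [19,40,0]
    - [18,40,0]
    - [18,40,0]
    - [18,41,0]
  twist:
    - [0,0,-0.005]
    - [0,0,-0.005]
    - [0,0,-0.005]
    - [0,0,-0.006]
    - [0,0,-0.006]

```text
time_s: 6.58
ee_pos: [0.461, 0.152, 0.1053]
tcp_rot: [-3.142, -0.004, 2.887]
ft_force: [-0.1, -0.7, -1.4]
gripper_width: 0.0193
```

Call:
step_arm:
  translation:
    - [18,41,0]
    - [17,41,0]
    - [17,41,0]
    - [0,0,0]
    - [0,0,0]
  twist:
    - [0,0,-0.006]
    - [0,0,-0.006]
    - [0,0,-0.006]
    - [0,0,0]
    - [0,0,0]

```text
time_s: 7.2
ee_pos: [0.4414, 0.2822, 0.1058]
tcp_rot: [-3.141, -0.003, 2.905]
ft_force: [-0.1, 0.0, -1.8]
gripper_width: 0.0189
```

Run:
```python
from h import *
plan([(.4431,.282,.035,2.9036)],step=48)
p,d=eyes.read_camera("side"); cv2.imwrite("pics/s2.png",cv2.resize(p[90:210,200:360],None,fx=5,fy=5,interpolation=cv2.INTER_CUBIC));np.save("s2.npy",p)
p,d=eyes.read_camera("top"); cv2.imwrite("pics/t2.png",cv2.resize(p[130:330,110:270],None,fx=3,fy=3,interpolation=cv2.INTER_CUBIC));np.save("t2.npy",p)
```

```text
t 7.2 p [0.4414 0.2822 0.1058] rpy [-3.1408e+00 -2.9000e-03  2.9054e+00] F [-0.1  0.  -1.8] w 0.0189
[-0.9, 0.1, 35.4] [-0.0004, -0.0014, 0.0009]
[-0.9, 0.1, 35.4] [-0.0004, -0.0014, 0.0009]
-- at [0.4431 0.282  0.035 ]
```

View pics/s2.png

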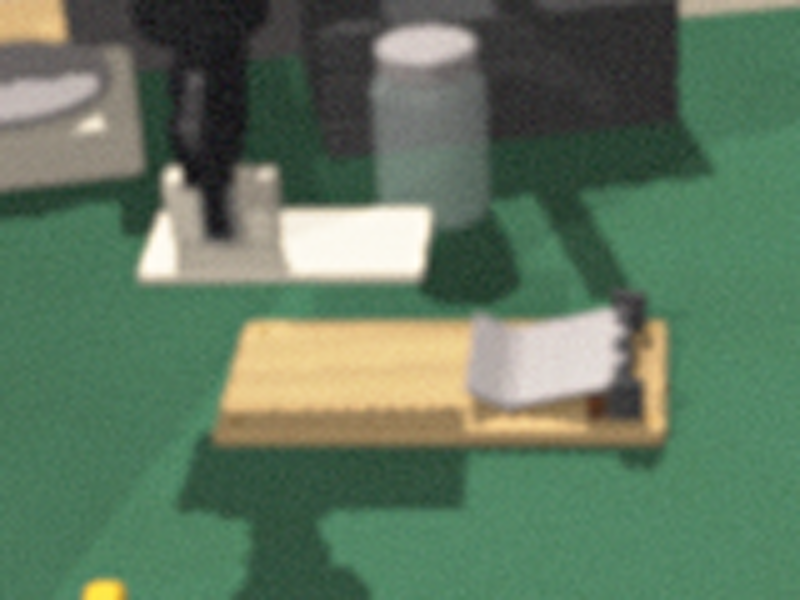

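View pics/t2.png

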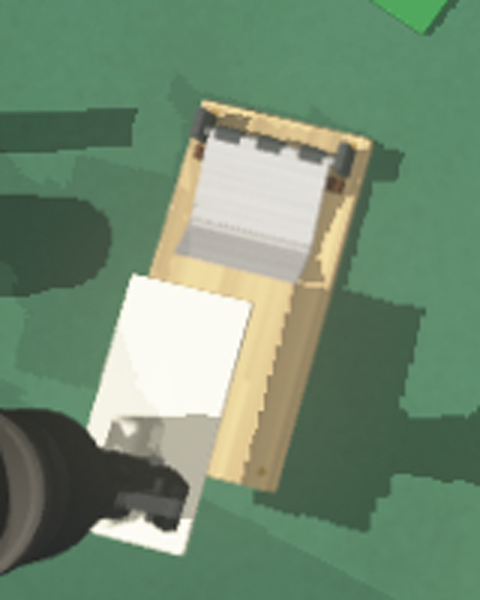

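The smoother is held level in front of the holder, with its front corners at about (133,274) and (251,303) in the top crop. I'll check those against where they should be.

Run:
```python
from h import *
cp=lambda c,x,y,k:(np.array(c)+.5)/k-.5+[x,y]
T=cp([[133,274],[251,303]],110,130,3);S=cp([[433,206],[427,282]],200,90,5)
P=plane("top",T,.1005);rep(P)
print(tri(T,S).round(4))
th=2.9054-np.pi;d=np.array([np.cos(th),np.sin(th)]);l=np.array([-d[1],d[0]])
v=P.mean(0)[:2]-[.4414,.2822];print("front rel TCP fwd",v@d,"left",v@l)
# holder again after, wood edges
p=np.load("t2.npy")
```

```text
[0.5617 0.2917 0.1005] len 0.0787 ang -1.8048
[0.5434 0.2151 0.1005] len 0.0787 ang 1.3368
ctr [0.5526 0.2534 0.1005]
[[0.5621 0.2904 0.1037 0.0015]
 [0.5457 0.2172 0.093  0.0033]]
front rel TCP fwd 0.11480609978661142 left -0.0019729208207960557
```

Call:
step_arm:
  translation:
    - [-1,0,35]
    - [0,0,35]
    - [0,0,8]
    - [0,0,0]
    - [0,0,0]
  twist:
    - [0,0,0.001]
    - [0,0,0]
    - [0,0,0]
    - [0,0,0]
    - [0,0,0]

```text
time_s: 7.92
ee_pos: [0.4442, 0.2829, 0.0304]
tcp_rot: [3.139, 0.001, 2.903]
ft_force: [-0.8, 0.2, -1.5]
gripper_width: 0.0191
```

Run:
```python
from h import *
plan([(.4431,.282,.0225,2.9036)],step=48)
p,d=eyes.read_camera("side"); cv2.imwrite("pics/s3.png",cv2.resize(p[110:190,220:350],None,fx=6,fy=6,interpolation=cv2.INTER_CUBIC));np.save("s3.npy",p)
p,d=eyes.read_camera("top"); cv2.imwrite("pics/t3.png",cv2.resize(p[150:310,120:250],None,fx=3.7,fy=3.7,interpolation=cv2.INTER_CUBIC));np.save("t3.npy",p)
```

```text
t 7.92 p [0.4442 0.2829 0.0304] rpy [3.1390e+00 1.0000e-03 2.9034e+00] F [-0.8  0.2 -1.5] w 0.0191
[0.9, -1.2, 7.9] [0.0026, 0.001, -0.0002]
-- at [0.4431 0.282  0.0225]
```

View pics/s3.png

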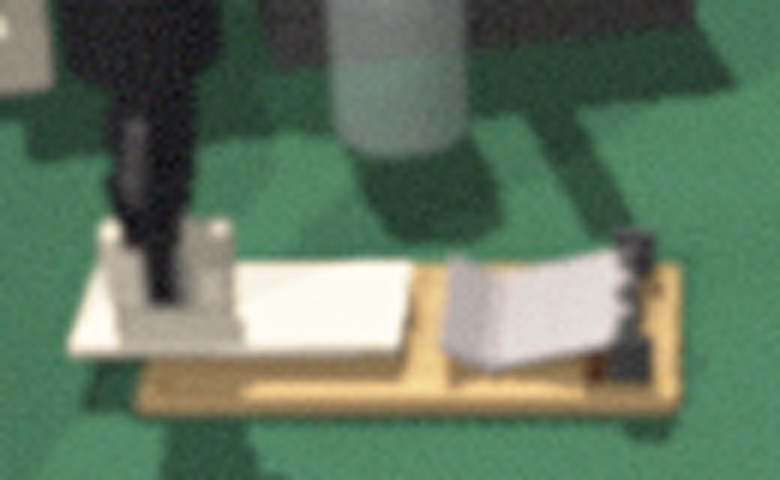

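View pics/t3.png

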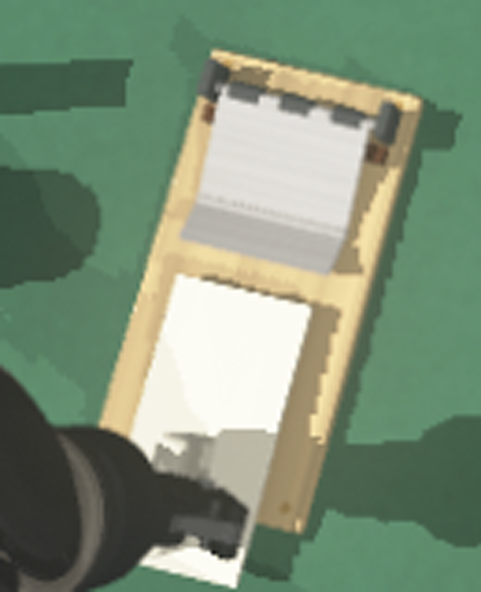

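Run:
```python
from h import *
cp=lambda c,x,y,k:(np.array(c)+.5)/k-.5+[x,y]
# fit plate edges by mask (white: low saturation, bright), ROI front part
p=np.load("t3.npy");hsv=cv2.cvtColor(p,cv2.COLOR_BGR2HSV)
w=(hsv[...,1]<45)&(hsv[...,2]>190); roi=np.zeros_like(w);roi[222:270,150:210]=1
cs=cv2.findContours((w&roi).astype(np.uint8),cv2.RETR_EXTERNAL,cv2.CHAIN_APPROX_NONE)[0];c=max(cs,key=cv2.contourArea)
pts=c.reshape(-1,2).astype(float);P=plane("top",pts,.025)
th=-.238;d=np.array([np.cos(th),np.sin(th)]);l=np.array([-d[1],d[0]])
stop=np.array([.6423,.2337]);q=np.c_[(P[:,:2]-stop)@d,(P[:,:2]-stop)@l]
fr=q[(q[:,0]>q[:,0].max()-.006)&(abs(q[:,1]-np.median(q[:,1]))<.03)];print("front x",fr[:,0].mean(),"slope",np.polyfit(fr[:,1],fr[:,0],1))
m=(q[:,0]<q[:,0].max()-.008)&(q[:,0]>q[:,0].max()-.05)
for s in (1,-1):
    e=q[m&(s*(q[:,1]-q[m][:,1].mean())>.02)]; print("side",s,len(e),np.polyfit(e[:,0],e[:,1],1),e[:,1].mean()+s*.001)
for nm,X in (("corners",plane("top",cp([[176,275],[312,307]],120,150,3.7),.025)),("clip mouth",plane("top",cp([[182,237],[331,273]],120,150,3.7),.024)),("base far",plane("top",cp([[214,49],[420,98]],120,150,3.7),.010))):
    print(nm,np.c_[(X[:,:2]-stop)@d,(X[:,:2]-stop)@l].round(4).tolist())
v=np.array([.4442,.2829])-stop;print("tcp",v@d,v@l)
```

```text
front x -0.09057772711945085 slope [-0.02110568 -0.0903529 ]
side 1 19 [0.02114992 0.04087275] 0.039366954588861074
side -1 20 [ 0.00063185 -0.03936941] -0.040443722264428425
corners [[-0.0906, 0.0401], [-0.0896, -0.0407]]
clip mouth [[-0.0689, 0.0435], [-0.0684, -0.0456]]
base far [[0.0444, 0.0638], [0.0446, -0.0641]]
tcp -0.20411521192929366 0.0011091704375496489
```

Call:
step_arm:
  translation:
    - [0,0,6]
    - [0,0,2]
    - [0,0,0]
    - [0,0,0]
  twist:
    - [0.0025,0.001,0]
    - [0,0,0]
    - [0,0,0]
    - [0,0,0]

```text
time_s: 8.52
ee_pos: [0.4431, 0.2828, 0.0215]
tcp_rot: [-3.14, -0.002, 2.904]
ft_force: [-2.1, -1.6, 6.4]
gripper_width: 0.0191
```

```bash
cat >> h.py <<'E'
def hs():
    from cell import status
    s=status.state();th=-.238;d=np.array([np.cos(th),np.sin(th)]);l=np.array([-d[1],d[0]])
    v=np.array(s["ee_pos"][:2])-[.6423,.2337];f=np.array(s["ft_force"])
    print("t",round(s["time_s"],2),"fwd %.4f left %.4f z %.4f"%(v@d,v@l,s["ee_pos"][2]),"rpy",np.round(s["tcp_rot"],4),"F fwd %.1f left %.1f up %.1f"%(f[:2]@d,f[:2]@l,f[2]),np.round(s["ft_torque"],2),round(s["gripper_width"],4))
E
python3 -c "
from h import *;hs()"
```

```text
t 8.53 fwd -0.2051 left 0.0008 z 0.0215 rpy [-3.1403e+00 -1.8000e-03  2.9039e+00] F fwd -1.7 left -2.1 up 6.4 [-0.06  0.32 -0.01] 0.0191
```

On the base, at 8 N. I'll slide forward.

Call:
step_arm:
  translation:
    - [-8,0,-0.4]
    - [-8,0,0]
    - [-8,0,0]
    - [0,0,0]
  twist:
    - [0,0,0]
    - [0,0,0]
    - [0,0,0]
    - [0,0,0]

```text
time_s: 9.02
ee_pos: [0.4679, 0.277, 0.0215]
tcp_rot: [-3.141, -0.0, 2.903]
ft_force: [1.5, -0.4, 1.2]
gripper_width: 0.0187
```

```bash
python3 -c "
from h import *;hs()"
```

```text
t 9.03 fwd -0.1797 left 0.0009 z 0.0215 rpy [-3.1411e+00 -3.0000e-04  2.9030e+00] F fwd 1.6 left 0.0 up 1.2 [ 0.05 -0.22 -0.05] 0.0187
```

Call:
step_arm:
  translation:
    - [-8,0,0]
    - [-8,0,0]
    - [-8,0,0]
    - [0,0,0]
  twist:
    - [0,0,0]
    - [0,0,0]
    - [0,0,0]
    - [0,0,0]

```text
time_s: 9.52
ee_pos: [0.4903, 0.2713, 0.0215]
tcp_rot: [-3.14, -0.002, 2.904]
ft_force: [-2.0, -0.4, 4.1]
gripper_width: 0.0187
```

```bash
python3 -c "
from h import *;hs()
p,d=eyes.read_camera('side'); cv2.imwrite('pics/s4.png',cv2.resize(p[110:190,230:350],None,fx=6,fy=6,interpolation=cv2.INTER_CUBIC))"
```

```text
t 9.53 fwd -0.1566 left 0.0007 z 0.0215 rpy [-3.1403e+00 -1.8000e-03  2.9035e+00] F fwd -1.8 left -0.8 up 4.1 [0.12 0.1  0.05] 0.0187
```

View pics/s4.png

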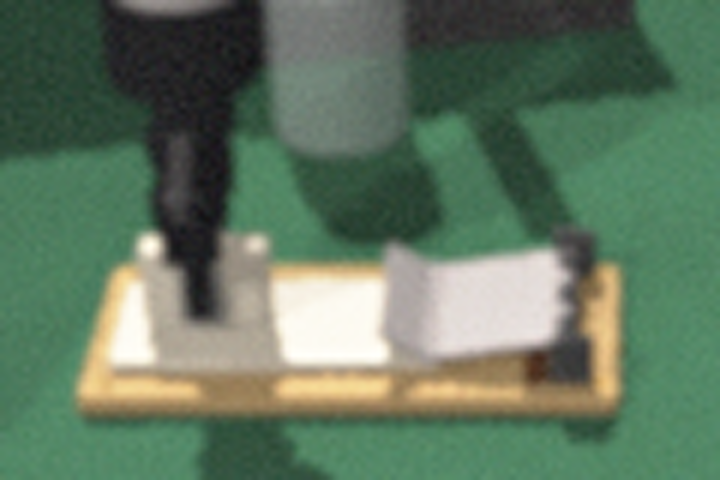

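The plate front is under the flare (crop around (400,340)) and the clip is already rising slightly. I'll continue.

Call:
step_arm:
  translation:
    - [-7,0,0]
    - [-7,0,0]
    - [-7,0,0]
    - [-7,0,0]
    - [0,0,0]
  twist:
    - [0,0,0]
    - [0,0,0]
    - [0,0,0]
    - [0,0,0]
    - [0,0,0]

```text
time_s: 10.2
ee_pos: [0.5174, 0.2649, 0.0215]
tcp_rot: [-3.141, -0.001, 2.904]
ft_force: [-1.6, -0.1, 4.5]
gripper_width: 0.0191
```

```bash
python3 -c "
from h import *;hs()"
```

```text
t 10.2 fwd -0.1287 left 0.0009 z 0.0215 rpy [-3.1405e+00 -1.4000e-03  2.9037e+00] F fwd -1.6 left -0.5 up 4.5 [0.18 0.14 0.06] 0.0191
```

Call:
step_arm:
  translation:
    - [-5,0,0]
    - [-5,0,0]
    - [0,0,0]
  twist:
    - [0,0,0]
    - [0,0,0]
    - [0,0,0]

```text
time_s: 10.58
ee_pos: [0.5266, 0.2627, 0.0215]
tcp_rot: [-3.14, -0.002, 2.904]
ft_force: [-3.1, -0.4, 5.6]
gripper_width: 0.019
```

Call:
step_arm:
  translation:
    - [-2,0,0]
    - [0,0,0]
  twist:
    - [0,0,0]
    - [0,0,0]

```text
time_s: 10.82
ee_pos: [0.5281, 0.2623, 0.0215]
tcp_rot: [-3.14, -0.003, 2.904]
ft_force: [-5.1, 0.8, 5.9]
gripper_width: 0.0188
```

```bash
python3 -c "
from h import *;hs()"
```

```text
t 10.82 fwd -0.1177 left 0.0008 z 0.0215 rpy [-3.1401e+00 -2.9000e-03  2.9040e+00] F fwd -5.2 left -0.5 up 5.9 [0.37 0.47 0.11] 0.0188
```

Call:
step_arm:
  translation:
    - [-2,0,0]
    - [0,0,0]
  twist:
    - [0,0,0]
    - [0,0,0]

```text
time_s: 11.08
ee_pos: [0.5299, 0.2618, 0.0215]
tcp_rot: [-3.14, -0.003, 2.904]
ft_force: [-5.5, 0.6, 6.4]
gripper_width: 0.0191
```

```bash
python3 -c "
from h import *;hs()"
```

```text
t 11.07 fwd -0.1158 left 0.0008 z 0.0215 rpy [-3.1401e+00 -3.0000e-03  2.9040e+00] F fwd -5.5 left -0.7 up 6.4 [0.36 0.53 0.03] 0.0191
```

Call:
step_arm:
  translation:
    - [-2,0,0]
    - [0,0,0]
  twist:
    - [0,0,0]
    - [0,0,0]

```text
time_s: 11.32
ee_pos: [0.5313, 0.2615, 0.0214]
tcp_rot: [-3.14, -0.004, 2.904]
ft_force: [-7.3, 1.3, 7.2]
gripper_width: 0.019
```

Call:
step_arm:
  translation:
    - [-1.5,0,0]
    - [0,0,0]
  twist:
    - [0,0,0]
    - [0,0,0]

```text
time_s: 11.58
ee_pos: [0.5313, 0.2615, 0.0215]
tcp_rot: [-3.139, -0.007, 2.904]
ft_force: [-12.3, 3.2, 11.2]
gripper_width: 0.0191
```

```bash
python3 -c "
from h import *;hs()"
```

```text
t 11.57 fwd -0.1144 left 0.0009 z 0.0215 rpy [-3.1393 -0.0067  2.9041] F fwd -12.7 left 0.2 up 11.2 [ 0.77  1.24 -0.  ] 0.0191
```

It stopped at -114.4 mm with the force rising, so it is against the stop. I'll seat it a little more, ease off and look.

Call:
step_arm:
  translation:
    - [-1.5,0,0]
    - [0,0,0]
  twist:
    - [0,0,0]
    - [0,0,0]

```text
time_s: 11.82
ee_pos: [0.5313, 0.2615, 0.0215]
tcp_rot: [-3.139, -0.009, 2.904]
ft_force: [-18.5, 3.7, 15.6]
gripper_width: 0.0191
```

```bash
python3 -c "
from h import *;hs()
p,d=eyes.read_camera('side'); cv2.imwrite('pics/s5.png',cv2.resize(p[110:190,230:350],None,fx=6,fy=6,interpolation=cv2.INTER_CUBIC))
p,d=eyes.read_camera('top'); cv2.imwrite('pics/t5.png',cv2.resize(p[150:310,120:250],None,fx=3.7,fy=3.7,interpolation=cv2.INTER_CUBIC))"
```

```text
t 11.82 fwd -0.1145 left 0.0008 z 0.0215 rpy [-3.1387 -0.0094  2.9041] F fwd -18.9 left -0.8 up 15.6 [ 1.08  1.76 -0.06] 0.0191
```

View pics/s5.png

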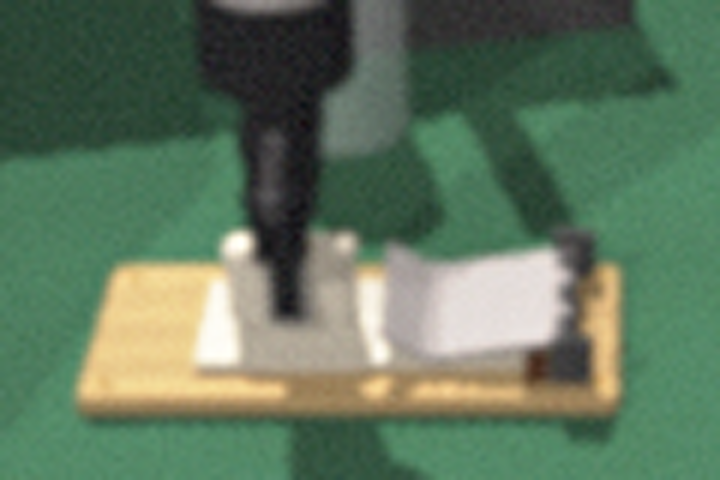

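View pics/t5.png

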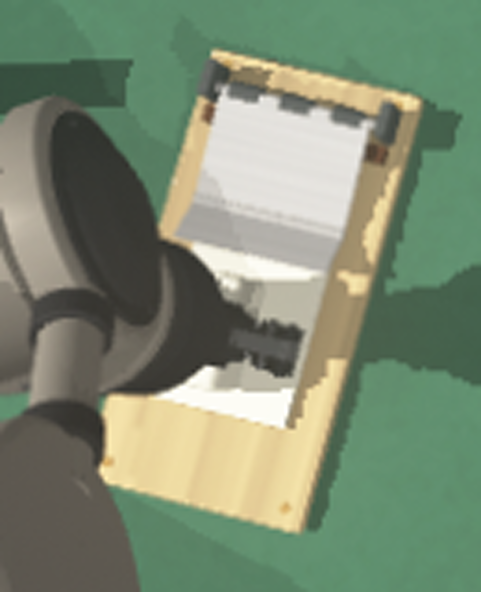

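The plate is under the clip, which it has lifted, and reaches the stop (side crop, plate edge running to about (530,365)). I'll ease the push and then release.

Call:
step_arm:
  translation:
    - [2,0,-0.8]
    - [0,0,0]
  twist:
    - [0,0,0]
    - [0,0,0]

```text
time_s: 12.18
ee_pos: [0.5314, 0.2616, 0.0216]
tcp_rot: [-3.14, -0.006, 2.904]
ft_force: [-8.4, 3.3, 4.7]
gripper_width: 0.0192
```

```bash
python3 -c "
from h import *;hs()"
```

```text
t 12.18 fwd -0.1144 left 0.0010 z 0.0216 rpy [-3.1396 -0.0057  2.904 ] F fwd -9.0 left 1.2 up 4.7 [0.83 0.79 0.02] 0.0192
```

Call:
step_arm:
  translation:
    - [0.8,0,-0.3]
    - [0,0,0]
  twist:
    - [0,0,0]
    - [0,0,0]
  squeeze: 20

```text
time_s: 12.42
ee_pos: [0.5314, 0.2616, 0.0217]
tcp_rot: [-3.14, -0.004, 2.904]
ft_force: [-5.5, 3.3, 1.2]
gripper_width: 0.0192
```

Call:
step_arm:
  translation:
    - [0,0,0]
    - [0,0,0]
    - [0,0,0]
    - [0,0,0]
  twist:
    - [0,0,0]
    - [0,0,0]
    - [0,0,0]
    - [0,0,0]
  claw: 100

```text
time_s: 12.92
ee_pos: [0.533, 0.2609, 0.0224]
tcp_rot: [-3.14, -0.002, 2.904]
ft_force: [-0.6, -0.4, -0.1]
gripper_width: 0.0518
```

Call:
step_arm:
  translation:
    - [0,0,-15]
    - [0,0,-35]
    - [0,0,-50]
    - [10,0,-50]
    - [0,0,0]
  twist:
    - [0,0,0]
    - [0,0,0]
    - [0,0,0]
    - [0,0,0]
    - [0,0,0]

```text
time_s: 13.55
ee_pos: [0.5253, 0.2646, 0.1782]
tcp_rot: [3.137, 0.007, 2.904]
ft_force: [0.2, 0.3, -0.1]
gripper_width: 0.0517
```

Call:
step_arm:
  translation:
    - [20,45,0]
    - [20,45,0]
    - [20,45,0]
    - [20,45,0]
    - [0,0,0]
  twist:
    - [0,0,0]
    - [0,0,0]
    - [0,0,0]
    - [0,0,0]
    - [0,0,0]

```text
time_s: 14.18
ee_pos: [0.4863, 0.4602, 0.1714]
tcp_rot: [-3.14, -0.003, 2.908]
ft_force: [-1.0, -0.7, -0.7]
gripper_width: 0.0519
```

Run:
```python
from h import *
hs()
p,d=eyes.read_camera('side'); cv2.imwrite('pics/s6.png',cv2.resize(p[110:190,230:350],None,fx=6,fy=6,interpolation=cv2.INTER_CUBIC))
q,d=eyes.read_camera('top'); cv2.imwrite('pics/t6.png',cv2.resize(q[150:310,120:250],None,fx=3.7,fy=3.7,interpolation=cv2.INTER_CUBIC));np.save("t6.npy",q);cv2.imwrite('pics/full6.png',q)
```

```text
t 14.18 fwd -0.2050 left 0.1834 z 0.1714 rpy [-3.1401e+00 -2.9000e-03  2.9081e+00] F fwd -0.8 left -0.9 up -0.7 [0.   0.02 0.01] 0.0519
```

View pics/s6.png

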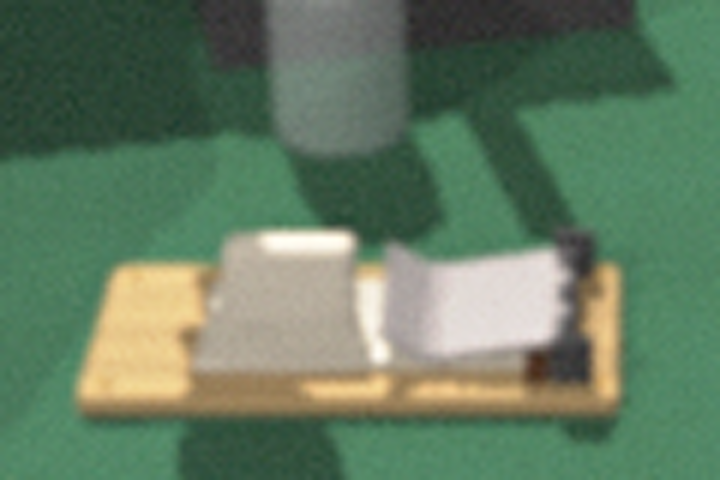

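View pics/t6.png

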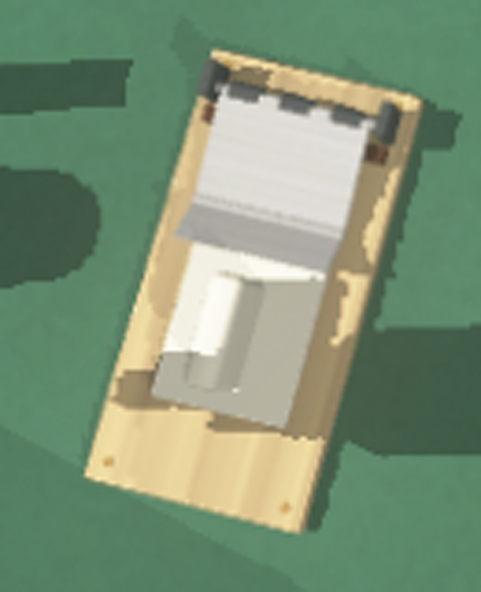

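The smoother lies under the clip and the arm is clear. I'll measure the rear corners (top crop (152,396) and (287,428)).

Run:
```python
from h import *
cp=lambda c,x,y,k:(np.array(c)+.5)/k-.5+[x,y]
th=-.238;d=np.array([np.cos(th),np.sin(th)]);l=np.array([-d[1],d[0]]);stop=np.array([.6423,.2337])
for n,c,z in (("rear",[[152,396],[287,428]],.016),("base near",[[85,476],[303,533]],.01),("base far",[[214,49],[420,98]],.01)):
    X=plane("top",cp(c,120,150,3.7),z);print(n,np.c_[(X[:,:2]-stop)@d,(X[:,:2]-stop)@l].round(4).tolist())
```

```text
rear [[-0.1602, 0.0369], [-0.1589, -0.0432]]
base near [[-0.2134, 0.0637], [-0.2137, -0.0664]]
base far [[0.0444, 0.0638], [0.0446, -0.0641]]
```

View pics/full6.png

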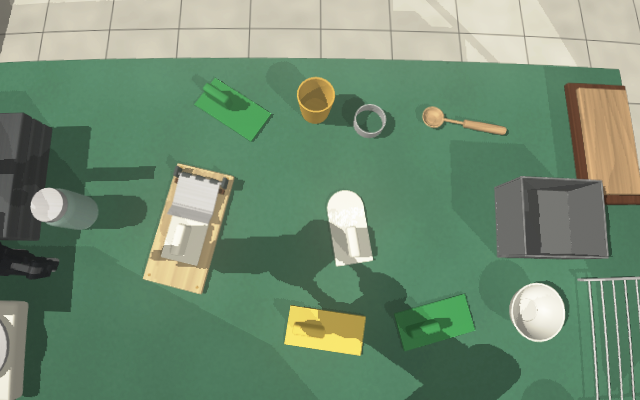

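```bash
python3 -c "
from cell import manip
print(manip.close_job())"
```

```text
the job is handed in; nothing more can be done
None
```

The square-ended smoother is in its holder, and I handed the job in at about 14.3 s. I gripped it by its block, carried it over and set it on the base in front of the clip. Then I slid it in so the plate lifted the clip itself. It stopped against the stop bar at about 19 N along the slide. I eased the push, let go and moved clear.

Final checks, all after release except where noted:
- **Seating:** the rear edge measures 159–160 mm before the stop, where 160 mm is expected. The clip rests on the plate, and the plate lies flat on the base.
- **Straightness:** the gripper was within 0.002 rad of the holder's axis at release. The rear edge in the image read about 0.016 rad off, which is about one pixel and within measuring noise.
- **Sideways position:** the rear corners show the plate about 2–3 mm right of the holder's centre line. Before insertion the front edge read about 0.5 mm right, so the two readings disagree by about 2 mm, roughly the calibration error.
- **Rest of the scene:** the round-ended smoother is where it lay, nothing else has moved, and the gripper touches nothing.

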